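Put the dried stamps back in their case

TASK

The four wood-handled rubber stamps have been washed and have dried in a row in the white wire drying rack. Put them away in the wooden stamp case beside it in the same order from left to right as they stand now (leftmost stamp in the leftmost compartment and so on, both seen from the robot), one to a compartment, each standing upright on its rubber foot on the compartment's floor. Do not knock over the cleaner bottle or the glass jar.

Things in the scene. Friction and masses are not known exactly. Their poses are not given: they have to be found in the camera images.
- stamp_round: Wooden stamp with a round foot 42 mm across and a handle with a domed top. Origin: centre of the underside, z up the handle. The handle is a straight round barrel 26 mm thick from 47 to 63 mm above the underside: grip it there from above. Height 77 mm, about 55 g. Starts upright in the drying rack, clear of its neighbours.
- stamp_square: Wooden stamp with a square foot 38 x 38 mm and a plain flat-topped handle. Origin: centre of the underside, z up the handle. The handle is a straight round barrel 22 mm thick from 47 to 63 mm above the underside: grip it there from above. Height 68 mm, about 60 g. Starts upright in the drying rack, clear of its neighbours.
- stamp_oblong: Wooden stamp with an oblong foot 48 mm (its x) x 24 mm (its y) and a handle with a mushroom head 34 mm wide above 64 mm. Origin: centre of the underside, z up the handle. The handle is a straight round barrel 25 mm thick from 47 to 63 mm above the underside: grip it there from above. Height 81 mm, about 50 g. Starts upright in the drying rack, clear of its neighbours.
- stamp_hexagon: Wooden stamp with a six-sided foot 40 mm across the flats and a slim handle with a small finial on top. Origin: centre of the underside, z up the handle. The handle is a straight round barrel 20 mm thick from 47 to 63 mm above the underside: grip it there from above. Height 86 mm, about 60 g. Starts upright in the drying rack, clear of its neighbours.
- drying_rack: White wire drying rack, fixed, 82 (x) x 270 mm (y). The stamps stand in it in one row along its y, about 64 mm apart, in any order. Origin: centre of its underside, on the cutting mat; x points away from the robot (turned up to 13 degrees), y to the robot's left. Stamps stand 14 mm above the origin; rim wire top at 28 mm. It may be left or right of the stamp case.
- stamp_case: Wooden case, fixed, open on top, 70 (x) x 262 mm (y): four compartments in a row along y, each 58 x 58 mm inside, walls 6 mm. Origin: centre of its underside; x points away from the robot (turned up to 13 degrees), y to its left. Compartment centres: x = 0, y = +96, +32, -32, -96 mm from left to right; floor 8 mm, wall tops 26 mm above the origin. Beside the drying rack, 0.31 m apart.
- cleaner_bottle: White bottle of stamp cleaner with a grey cap, 44 mm thick, 125 mm tall, loose, standing on the mat beyond the racks as seen from the robot. Origin: centre of its underside. Leave standing.
- glass_jar: Closed glass jar with a steel lid, 52 mm thick, 55 mm tall, loose, standing on the mat beyond the racks. Origin: centre of its underside. Leave standing.
There are look-alikes about, which are no part of the job. What is shaped like the stamp_hexagon but blue is not meant. What is shaped like the stamp_square but red is not meant.

How it is judged (in metres and radians):
At the end, for the whole second after the job is handed in: All four stamps stand upright (within 0.1 rad), at rest and let go on the floors of the case's compartments, one in each, origin within 19 mm of the centre each way (anywhere between the walls), in their first left-to-right order (each has travelled 281 to 345 mm from its start) ((y of stamp_round in the frame of stamp_case between 0.077 and 0.115 m or y of stamp_round in the frame of stamp_case between 0.013 and 0.051 m or y of stamp_round in the frame of stamp_case between -0.051 and -0.013 m or y of stamp_round in the frame of stamp_case between -0.115 and -0.077 m) and x of stamp_round in the frame of stamp_case between -0.019 and 0.019 m and z of stamp_round in the frame of stamp_case between 0.006 and 0.0115 m and angle between each of stamp_round, stamp_square, stamp_oblong, stamp_hexagon's own z axis and vertical below 0.1 rad and distance of stamp_round from where it was at the start of the episode between 0.281 and 0.345 m and linear speed of each of stamp_round, stamp_square, stamp_oblong, stamp_hexagon below 0.02 m/s and angular speed of each of stamp_round, stamp_square, stamp_oblong, stamp_hexagon below 0.2 rad/s and contact force between each of stamp_round, stamp_square, stamp_oblong, stamp_hexagon and the fingers below 0.1 N and (y of stamp_square in the frame of stamp_case between 0.077 and 0.115 m or y of stamp_square in the frame of stamp_case between 0.013 and 0.051 m or y of stamp_square in the frame of stamp_case between -0.051 and -0.013 m or y of stamp_square in the frame of stamp_case between -0.115 and -0.077 m) and x of stamp_square in the frame of stamp_case between -0.019 and 0.019 m and z of stamp_square in the frame of stamp_case between 0.006 and 0.0115 m and distance of stamp_square from where it was at the start of the episode between 0.281 and 0.345 m and (y of stamp_oblong in the frame of stamp_case between 0.077 and 0.115 m or y of stamp_oblong in the frame of stamp_case between 0.013 and 0.051 m or y of stamp_oblong in the frame of stamp_case between -0.051 and -0.013 m or y of stamp_oblong in the frame of stamp_case between -0.115 and -0.077 m) and x of stamp_oblong in the frame of stamp_case between -0.019 and 0.019 m and z of stamp_oblong in the frame of stamp_case between 0.006 and 0.0115 m and distance of stamp_oblong from where it was at the start of the episode between 0.281 and 0.345 m and (y of stamp_hexagon in the frame of stamp_case between 0.077 and 0.115 m or y of stamp_hexagon in the frame of stamp_case between 0.013 and 0.051 m or y of stamp_hexagon in the frame of stamp_case between -0.051 and -0.013 m or y of stamp_hexagon in the frame of stamp_case between -0.115 and -0.077 m) and x of stamp_hexagon in the frame of stamp_case between -0.019 and 0.019 m and z of stamp_hexagon in the frame of stamp_case between 0.006 and 0.0115 m and distance of stamp_hexagon from where it was at the start of the episode between 0.281 and 0.345 m); the robot touches nothing.
It fails at once if the cleaner bottle is knocked over (angle between cleaner_bottle's own z axis and vertical above 0.4 rad).
It fails at once if the glass jar is knocked over (angle between glass_jar's own z axis and vertical above 0.4 rad).
It also fails if it takes over 96 s, if anything falls off the work surface, if the arm or the gripper's body presses on something with over 40 N, if the wrist force passes 120 N, or if a joint passes its speed limit or range.

ROBOT

A 6-joint arm with a two-finger parallel gripper is mounted at the origin on the work surface. World frame = base frame: x ahead of the robot, y to its left, z up, the work surface at z = 0. Lengths are in mm, angles in rad, forces in N, time in s.
With the tool pointing down it reaches from about 350 to 875 mm from the base axis. Payload 4.2 kg.
Tool frame: the origin (TCP) lies at the very end of the fingers, on their centre line; the grasp point (between the pads) lies 19 mm behind it; z points along the fingers, y is the line along which they close (so a half turn about z gives the same grasp; the last joint's range is limited). The gripper opens to 85 mm and grips with 20 to 120 N. Pads are 22 mm wide; open, the fingers measure 114 mm over their backs; the gripper's body (76 mm by 85 mm) begins 54 mm behind the grasp point. The pads swing forward as they close: fully open they stand 13 mm farther back than shut.
Start: joints at [-0.939, 0.385, 0.008, 0, -1.194, -0.259], TCP at [227.654, -582.042, 231.312] pointing down, gripper open.
Joint ranges: [-3.14, 3.14], [-1.21, 2.06], [-1.07, 1.41], [-3.16, 2.05], [-2.99, -0.16], [-3.1, 3.1]. Speed limits (rad/s): [2.79, 2.79, 3.14, 3.14, 3.14, 3.14].

INTERFACE

Orientations are given as a unit quaternion [x, y, z, w].
In Python, from bench import read_state, get_image, camera_model, job_done gives the robot as it stands.
- The arm moves only by the shell command python3 -m handwheel 'ROWS'. ROWS is JSON, a list of rows, each a list of 7 numbers: the shift along the tool's x, y, z in m, then the turn, a rotation vector about the tool's x, y, z in rad, then the gripper's target within -1 to 1 (fully open at 1, half-way at 0, shut at -1). In form: [[dx, dy, dz, wx, wy, wz, jaw], ...]. A call has 1 to 10 rows; each row is the pose to reach, as a shift and turn from the pose commanded when the call began, along the tool's axes at that moment; what a row does not reach only later rows make up. A row lasts 1/8 s, in which the tool goes at most 62.5 mm and 10.7 degrees, less where a joint would pass 70% of its speed; a pose out of reach is approached as far as the arm can. A call with a gripper value outside its range is refused whole. The fingers move at their own pace and stop on an object; the grip force is fixed at half the most. Time passes only in rows, so rows that repeat a pose let the fingers close. It gives the time, the measured TCP pose, the force, the opening and the grip force at its end, in the units of the state.
- read_state(): the state, without advancing time (a new reading comes with each control period).
- get_image(name): name is "side" or "top" or "wrist"; returns (picture, depth): 400x640x3 uint8, blue, green, red; 400x640 float32, mm along the optical axis (not along the pixel's ray), 0 where there is no reading.
- camera_model(name): a dict with "K" (3x3 intrinsics, pixels), "rvec" (rotation vector, rad) and "tvec" (3), from world to camera coordinates, as OpenCV has them; the wrist camera has in their place "hand_eye" (4x4, takes a point from camera to tool coordinates, whose origin is the TCP and whose axes are the flange's). Camera axes: x right, y down, z forward; pixel columns grow to the right and rows downward; lengths in mm; the calibration is good to about 2 mm. A picture is of the moment at which its call begins: read the wrist's pose just before it. camera_model takes no time and is no camera call.
- job_done(): hands the job in; it is judged then, once.
The state is a dict: "clock": time; "joints": joint angles; "joint_vel": joint speeds; "joint_efforts": joint torques, N m; "position": TCP position; "ee_rot": TCP orientation; "contact_force": force on the tool from outside, world axes, zero at the start; "wrist_torque": the same for the moment, N m; "gripper_width": finger opening in mm; "grasp_force": force on a finger pad.
Only numpy, scipy, OpenCV 4.12 (cv2) and the standard library are available. Lean on these libraries where they do the work, as an engineer would, in place of code of your own. Each camera call takes 0.05 s, during which the arm holds its last target. There are 200 camera calls.

## Working session

There is one attempt and no reset: what is moved stays moved. The work goes in short steps, Python scripts to look and compute and a shell command to move; the robot and the scene stay as the last step left them, time stands still between calls to the robot, and variables do not carry over. Pictures are saved under pics/ and viewed, at most 14 in all, crops included, and the job is handed in when it is done.

```bash
mkdir -p pics; ls
python3 - <<'E'
from bench import *
import cv2,numpy as np
for n in("top","side"):
    im,d=get_image(n); cv2.imwrite(f"pics/{n}0.png",im); np.save(f"pics/{n}0.npy",d)
    m=camera_model(n); R=cv2.Rodrigues(np.array(m["rvec"],float))[0]
    print(n,np.round(m["K"],1).tolist(),(-R.T@np.array(m["tvec"]).ravel()).round(),R.round(2).tolist())
print(camera_model("wrist")); print(read_state())
E
```

```text
pics
top [[385.8, 0.0, 322.4], [0.0, 385.8, 203.9], [0.0, 0.0, 1.0]] [351.  47. 996.] [[0.01, -1.0, 0.02], [-0.99, -0.01, -0.13], [0.13, -0.02, -0.99]]
side [[373.5, 0.0, 312.8], [0.0, 373.5, 196.1], [0.0, 0.0, 1.0]] [ 55. 521. 743.] [[-0.75, -0.66, -0.02], [-0.48, 0.56, -0.67], [0.45, -0.49, -0.74]]
{'K': array([[321.56077965,   0.        , 320.21156679],
       [  0.        , 321.56077965, 201.83315619],
       [  0.        ,   0.        ,   1.        ]]), 'hand_eye': array([[ 5.18155959e-04, -9.59625001e-01, -2.81282047e-01,
         7.17527932e+01],
       [ 9.99999513e-01,  7.33520044e-04, -6.60363746e-04,
         3.94139861e-01],
       [ 8.40027580e-04, -2.81281568e-01,  9.59624913e-01,
        -1.41975904e+02],
       [ 0.00000000e+00,  0.00000000e+00,  0.00000000e+00,
         1.00000000e+00]])}
{'clock': 0.1, 'joints': array([-9.39373979e-01,  3.85466870e-01,  6.76390626e-03, -4.32999634e-04,
       -1.19399225e+00, -2.58586221e-01]), 'joint_vel': array([-9.33867079e-05, -2.74094074e-04,  4.86248225e-03,  2.24920590e-03,
       -2.25062196e-04, -3.16446449e-04]), 'joint_efforts': array([-5.92679517e-04, -3.93319166e+01,  1.88929439e+01,  4.19800356e+00,
       -2.61304303e-03,  1.22975209e-05]), 'position': array([ 227.48010689, -581.57429466,  230.33954011]), 'ee_rot': array([-1.85261657e-01,  9.82688749e-01,  9.43602379e-04, -2.27063050e-04]), 'contact_force': array([ 0.03955079, -0.24299756, -0.91052087]), 'wrist_torque': array([-0.01539252,  0.04489592, -0.05943576]), 'grasp_force': 0.0, 'gripper_width': 85.47179764562348}
```

View pics/top0.png

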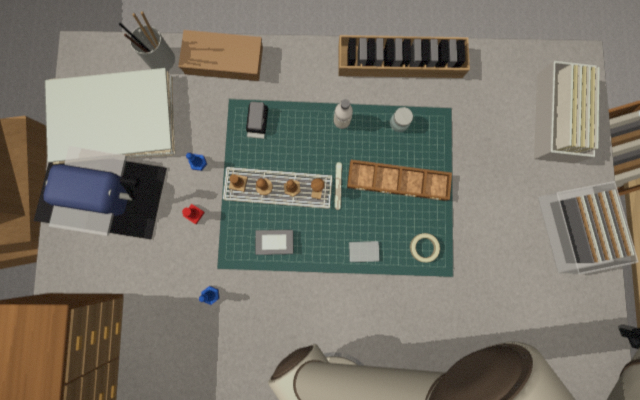

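View pics/side0.png

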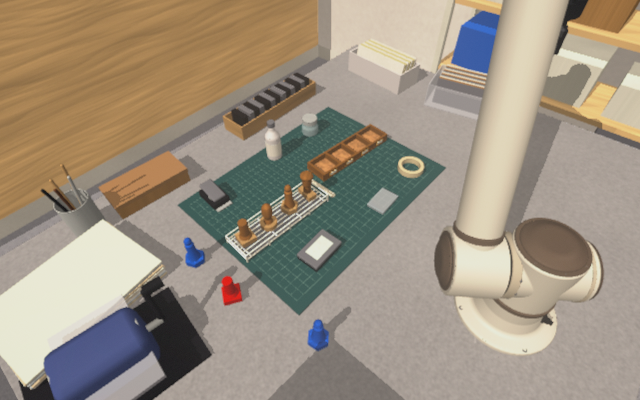

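```bash
cat > h.py <<'E'
from bench import *
import cv2,numpy as np
from scipy.spatial.transform import Rotation as Ro
def cam(n,st=None):
    m=camera_model(n); K=np.array(m["K"])
    if n=="wrist":
        H=np.array(m["hand_eye"]); R0=Ro.from_quat(st["ee_rot"]).as_matrix()
        R=R0@H[:3,:3]; c=R0@H[:3,3]+st["position"]
    else:
        R=cv2.Rodrigues(np.array(m["rvec"],float))[0].T; c=-R@np.array(m["tvec"],float).ravel()
    return K,R,c      # camera->world
def ray(C,uv):
    K,R,c=C; d=np.c_[np.atleast_2d(uv).astype(float),np.ones(len(np.atleast_2d(uv)))]@np.linalg.inv(K).T@R.T
    return c,d
def onplane(C,uv,z):
    c,d=ray(C,uv); return c+d*((z-c[2])/d[:,2])[:,None]
def depthpts(C,D):
    v,u=np.indices(D.shape); uv=np.c_[u.ravel(),v.ravel()]
    c,d=ray(C,uv); return (c+d*D.ravel()[:,None]).reshape(*D.shape,3)
def tri(C1,p1,C2,p2):
    c1,d1=ray(C1,p1);c2,d2=ray(C2,p2)
    s=np.linalg.lstsq(np.c_[d1[0],-d2[0]],c2-c1,rcond=None)[0]
    a=c1+s[0]*d1[0];b=c2+s[1]*d2[0]; return (a+b)/2,np.linalg.norm(a-b)
E
python3 - <<'E'
from h import *
im=cv2.imread("pics/top0.png");D=np.load("pics/top0.npy");P=depthpts(cam("top"),D)
cv2.imwrite("pics/crop1.png",cv2.resize(im[95:215,215:460],None,fx=3.2,fy=3.2,interpolation=cv2.INTER_CUBIC))
for n,p in dict(rR=(318,183),r2=(292,186),r3=(264,184),rL=(236,180),mat=(338,230),mat2=(250,220),bottle=(343,105),jar=(402,118),stick=(338,186),c1=(363,176),c4=(437,185),wall=(400,194)).items(): print(n,P[p[1],p[0]].round())
hsv=cv2.cvtColor(im,cv2.COLOR_BGR2HSV)
roi=np.zeros(im.shape[:2],np.uint8);roi[155:205,345:455]=1
m=((hsv[...,0]<22)&(hsv[...,1]>70)&(roi>0)).astype(np.uint8)
c=max(cv2.findContours(m,0,2)[0],key=cv2.contourArea);b=cv2.boxPoints(cv2.minAreaRect(c))
for z in(28,): print("case",b.round(1).tolist(),onplane(cam("top"),b,z).round().tolist())
E
```

```text
rR [517.  41.  98.]
r2 [511. 103.  87.]
r3 [515. 169.  89.]
rL [525. 237.  84.]
mat [413. -12.   3.]
mat2 [436. 214.   2.]
bottle [697. -15. 131.]
jar [ 694. -170.   59.]
stick [527. -12.   5.]
c1 [553. -77.  11.]
c4 [ 532. -270.   10.]
wall [ 508. -174.    6.]
case [[346.3999938964844, 187.10000610351562], [350.1000061035156, 158.8000030517578], [452.6000061035156, 172.10000610351562], [448.8999938964844, 200.39999389648438]] [[520.0, -32.0, 28.0], [594.0, -41.0, 28.0], [563.0, -306.0, 28.0], [489.0, -294.0, 28.0]]
```

View pics/crop1.png

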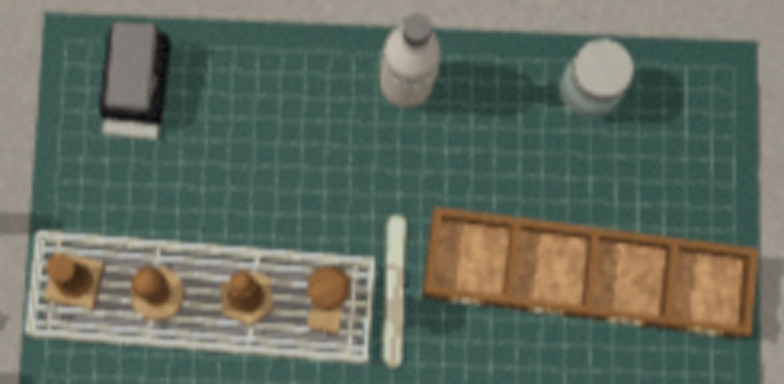

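The wooden stamps from left to right are square (236,182), round (264,185), hexagon (292,187) and oblong (318,185). The look-alikes are blue at (197,161) and (209,295) and red at (193,213), and all of them are off the rack. The case's compartments are all empty.

```bash
cat >> h.py <<'E'
def go(x,y,z,yaw=None):
    s=read_state(); R=Ro.from_quat(s["ee_rot"]); d=R.inv().apply(np.array([x,y,z])-s["position"])/1000
    w=np.zeros(3)
    if yaw is not None:
        a=np.radians(yaw); X=[np.cos(a),np.sin(a),0];Z=[0,0,-1]
        T=Ro.from_matrix(np.c_[X,np.cross(Z,X),Z]); w=(R.inv()*T).as_rotvec()
    print("shift",d.round(4),"turn",w.round(3))
E
python3 -c "
from h import *
go(541,-168,230,-94.5)"
```

```text
shift [-0.4426  0.271   0.0008] turn [ 2.00e-03  1.00e-03 -1.12e+00]
```

```bash
python3 -m handwheel '[[-0.443,0.271,0,0,0,-1.12,1],[-0.443,0.271,0,0,0,-1.12,1],[-0.443,0.271,0,0,0,-1.12,1],[-0.443,0.271,0,0,0,-1.12,1],[-0.443,0.271,0,0,0,-1.12,1],[-0.443,0.271,0,0,0,-1.12,1],[-0.443,0.271,0,0,0,-1.12,1],[-0.443,0.271,0,0,0,-1.12,1],[-0.443,0.271,0,0,0,-1.12,1],[-0.443,0.271,0,0,0,-1.12,1]]'
python3 - <<'E'
from h import *
s=read_state(); im,d=get_image("wrist"); cv2.imwrite("pics/w1.png",im); np.savez("pics/w1.npz",d=d,q=s["ee_rot"],p=s["position"])
print(s["position"]); go(541,-100,230,-94.5)
E
```

```text
clock: 1.35
position: [541.7, -167.4, 230.6]
ee_rot: [-0.68, 0.733, 0.001, -0.0]
contact_force: [-0.3, 0.2, -1.4]
gripper_width: 85.4
grasp_force: 0.0
[ 541.71589023 -167.40396489  230.64354467]
shift [-0.0681  0.0054  0.0008] turn [ 0.001 -0.     0.001]
```

View pics/w1.png

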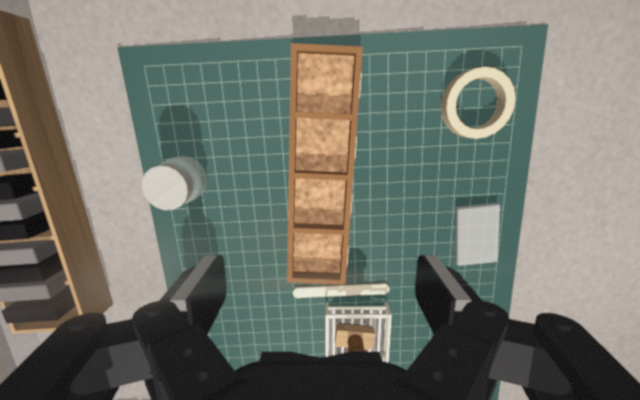

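The wrist picture shows the whole case, with its rim corners near (291,45), (361,47), (347,283) and (288,280). I'll shift in x for a second view.

```bash
python3 -m handwheel '[[0,-0.07,0,0,0,0,1],[0,-0.07,0,0,0,0,1],[0,-0.07,0,0,0,0,1]]'
cat >> h.py <<'E'
def snap(n):
    s=read_state(); im,d=get_image("wrist"); cv2.imwrite(f"pics/{n}.png",im); np.savez(f"pics/{n}.npz",d=d,ee_rot=s["ee_rot"],position=s["position"]); return s
def load(n):
    z=np.load(f"pics/{n}.npz"); s={"ee_rot":z["ee_rot"] if "ee_rot" in z else z["q"],"position":z["position"] if "position" in z else z["p"]}
    return cv2.imread(f"pics/{n}.png"),z["d"],cam("wrist",s)
E
python3 - <<'E'
from h import *
s=snap("w2"); print(s["position"])
Q=[]
for n,x0 in(("w1",270),("w2",None)):
    im,d,C=load(n); h=cv2.cvtColor(im,cv2.COLOR_BGR2HSV)
    m=((h[...,0]<20)&(h[...,1]>90)&(h[...,2]>50)).astype(np.uint8); m=cv2.morphologyEx(m,cv2.MORPH_OPEN,np.ones((3,3))); m[290:]=0
    m[:, :180]=0
    m=cv2.morphologyEx(m,cv2.MORPH_CLOSE,np.ones((9,9)))
    c=max(cv2.findContours(m,0,2)[0],key=cv2.contourArea)
    q=cv2.approxPolyDP(cv2.convexHull(c),10,True)[:,0]; print(n,cv2.contourArea(c),q.tolist())
    for p in q: print("  on z=29:",onplane(C,p,29)[0].round(1))
    P=depthpts(C,d); M=cv2.drawContours(np.zeros_like(m),[c],-1,1,-1)>0
    Z=P[M][:,2]; print("  z hist",np.percentile(Z,[5,25,50,75,90,97]).round(1))
go(520,139,230,-94.5)
E
```

```text
clock: 1.78
position: [610.5, -175.1, 230.7]
ee_rot: [-0.678, 0.735, 0.001, -0.001]
contact_force: [-0.5, 0.2, 0.6]
gripper_width: 85.3
grasp_force: 0.0
[ 610.54426234 -175.11010211  230.65100904]
w1 15067.5 [[292, 43], [361, 47], [344, 283], [288, 281]]
  on z=29: [ 558.6 -300.9   29. ]
  on z=29: [ 491.8 -292.3   29. ]
  on z=29: [522.6 -34.9  29. ]
  on z=29: [589.4 -42.6  29. ]
  z hist [ 9.2 10.  10.8 27.2 28.5 29.2]
w2 15480.5 [[361, 46], [431, 49], [402, 285], [345, 282]]
  on z=29: [ 560.1 -300.7   29. ]
  on z=29: [ 492.  -292.6   29. ]
  on z=29: [522.5 -34.2  29. ]
  on z=29: [590.6 -43.8  29. ]
  z hist [ 9.1 10.  10.9 27.1 28.4 29.1]
shift [-0.3057  0.1149  0.0013] turn [ 0.001  0.    -0.001]
```

Both views agree: case rim z≈28.5, floor ≈10, size 67x260, centre (541,-168), yaw -6.8°. Next, the rack.

```bash
python3 -m handwheel '[[-0.306,0.115,0.001,0,0,0,1],[-0.306,0.115,0.001,0,0,0,1],[-0.306,0.115,0.001,0,0,0,1],[-0.306,0.115,0.001,0,0,0,1],[-0.306,0.115,0.001,0,0,0,1],[-0.306,0.115,0.001,0,0,0,1],[-0.306,0.115,0.001,0,0,0,1],[-0.306,0.115,0.001,0,0,0,1]]'
python3 -c "
from h import *
snap('w3')"
python3 -m handwheel '[[0,-0.07,0,0,0,0,1],[0,-0.07,0,0,0,0,1],[0,-0.07,0,0,0,0,1]]'
python3 -c "
from h import *
snap('w4')
a=cv2.imread('pics/w3.png')[20:330,170:500];b=cv2.imread('pics/w4.png')[20:330,220:550]
cv2.imwrite('pics/w34.png',cv2.resize(np.hstack([a,b]),None,fx=1.2,fy=1.2))"
```

```text
clock: 2.82
position: [520.5, 138.8, 230.6]
ee_rot: [-0.678, 0.735, -0.0, 0.0]
contact_force: [-0.4, 0.1, 0.5]
gripper_width: 85.0
grasp_force: 0.0
clock: 3.25
position: [590.6, 133.3, 229.4]
ee_rot: [-0.678, 0.735, 0.0, -0.001]
contact_force: [-1.3, -0.3, 0.3]
gripper_width: 85.4
grasp_force: 0.0
```

View pics/w34.png

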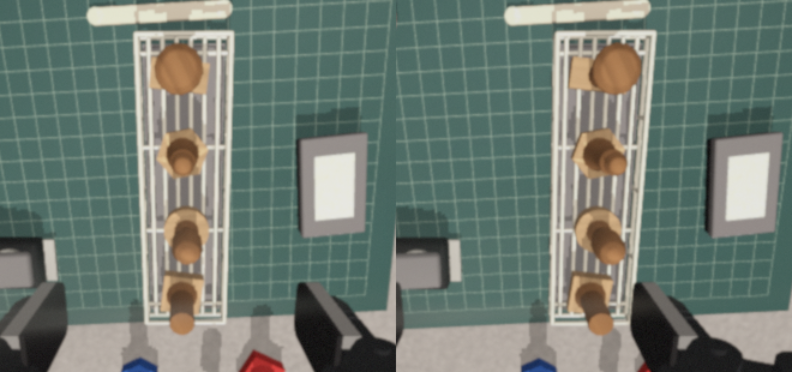

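Both views show, from the top of the picture (robot's right): oblong, hexagon, round, square, with handle tops in full-frame w3 pixels at about (319,79), (322,153), (326,222) and (321,287).

Run:
```python
from h import *
r={}
for n in("w3","w4"):
    im,d,C=load(n); P=depthpts(C,d); z=P[...,2]
    for k,(x,y) in dict(obl=(517,41),hexa=(511,103),rnd=(515,169),sq=(525,237)).items():
        near=(np.hypot(P[...,0]-x,P[...,1]-y)<30)&(d>0)&(z<115)&(z>50)
        zt=np.percentile(z[near],97); M=near&(z>zt-(2.5 if k=="sq" else 9))
        v,u=np.nonzero(M); uv=cv2.minEnclosingCircle(np.c_[u,v].astype(np.float32))
        mid=near&(z>45)
        r[n,k]=(C,np.array([u.mean(),v.mean()])); print(n,k,"ztop",zt.round(1),M.sum(),r[n,k][1].round(1),"depth xy",np.median(P[M],0).round(1))
for k in("obl","hexa","rnd","sq"):
    p,e=tri(*r["w3",k],*r["w4",k]); print(k,p.round(1),e.round(1))
```

```text
w3 obl ztop 97.3 1369 [318.7  76.7] depth xy [513.8  43.7  94.9]
w3 hexa ztop 101.9 297 [322.1 156. ] depth xy [516.1 106.9  99.6]
w3 rnd ztop 93.1 404 [325.9 228.6] depth xy [517.8 176.3  90. ]
w3 sq ztop 85.2 314 [321.5 288.8] depth xy [527.2 243.6  84.1]
w4 obl ztop 97.3 1392 [403.9  76.4] depth xy [515.4  43.4  94.8]
w4 hexa ztop 102.1 299 [403.2 156.1] depth xy [517.6 107.   99.6]
w4 rnd ztop 93.0 412 [399.6 228.9] depth xy [519.3 176.2  89.7]
w4 sq ztop 84.9 314 [390.8 289.1] depth xy [527.2 243.2  84. ]
obl [513.8  43.   88.8] 0.0
hexa [516.1 107.9  93.9] 0.1
rnd [517.9 178.6  84.7] 0.0
sq [527.2 243.7  83.5] 0.2
```

```bash
python3 -c "
from h import *
go(514.5,43.5,130,-94.5)
go(514.5,43.5,50,-94.5)"
```

```text
shift [0.0959 0.068  0.1   ] turn [ 0.001 -0.    -0.001]
shift [0.0958 0.0679 0.18  ] turn [ 0.001 -0.    -0.001]
```

```bash
python3 -m handwheel '[[0.096,0.068,0.09,0,0,0,1],[0.096,0.068,0.09,0,0,0,1],[0.096,0.068,0.09,0,0,0,1],[0.096,0.068,0.12,0,0,0,1],[0.096,0.068,0.15,0,0,0,1],[0.096,0.068,0.18,0,0,0,1],[0.096,0.068,0.18,0,0,0,1],[0.096,0.068,0.18,0,0,0,-1],[0.096,0.068,0.18,0,0,0,-1],[0.096,0.068,0.18,0,0,0,-1]]'
python3 -m handwheel '[[0,0,0,0,0,0,-1],[0,0,0,0,0,0,-1],[0,0,0,0,0,0,-1],[0,0,0,0,0,0,-1]]'
```

```text
clock: 4.55
position: [515.5, 44.6, 51.4]
ee_rot: [-0.679, 0.734, -0.0, 0.001]
contact_force: [-2.4, 0.4, 7.5]
gripper_width: 32.3
grasp_force: 29.8
clock: 5.05
position: [515.6, 44.6, 51.6]
ee_rot: [-0.679, 0.734, -0.0, 0.001]
contact_force: [-1.2, 0.4, 7.0]
gripper_width: 30.9
grasp_force: 58.4
```

A width of 31 mm is too wide for the 25 mm barrel, so the pads are probably on the mushroom head. I'll open, go 7 mm lower and grip again.

```bash
python3 -m handwheel '[[0,0,0,0,0,0,1],[0,0,0,0,0,0,1],[0,0,0,0,0,0,1],[0,0,0.007,0,0,0,1],[0,0,0.007,0,0,0,-1],[0,0,0.007,0,0,0,-1],[0,0,0.007,0,0,0,-1],[0,0,0.007,0,0,0,-1],[0,0,0.007,0,0,0,-1],[0,0,0.007,0,0,0,-1]]'
python3 -c "
from h import *
snap('w5')
cv2.imwrite('pics/w5c.png',cv2.imread('pics/w5.png')[100:400,150:500])"
```

```text
clock: 6.3
position: [515.1, 44.5, 43.5]
ee_rot: [-0.679, 0.734, -0.0, 0.0]
contact_force: [-0.1, -0.4, 2.7]
gripper_width: 28.4
grasp_force: 58.8
```

View pics/w5c.png

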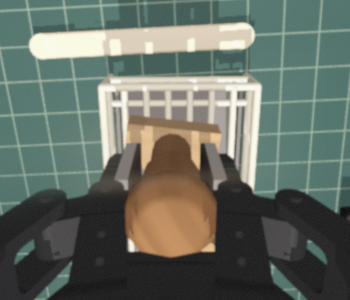

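```bash
python3 -m handwheel '[[0,0,0,0,0,0,1],[0,0,0,0,0,0,1],[0,0,0,0,0,0,1],[0,0,-0.003,0,0,0,1],[0,0,-0.003,0,0,0,-1],[0,0,-0.003,0,0,0,-1],[0,0,-0.003,0,0,0,-1],[0,0,-0.003,0,0,0,-1],[0,0,-0.003,0,0,0,-1],[0,0,-0.003,0,0,0,-1]]'
```

```text
clock: 7.6
position: [515.0, 44.4, 46.5]
ee_rot: [-0.679, 0.734, -0.0, 0.0]
contact_force: [-0.7, -0.4, 3.0]
gripper_width: 28.5
grasp_force: 56.7
```

The width is 28.5 again, the same as 3 mm lower, so the pads are on the straight barrel and the reading has an offset. Lifting.

```bash
python3 -m handwheel '[[0,0,-0.02,0,0,0,-1],[0,0,-0.04,0,0,0,-1],[0,0,-0.06,0,0,0,-1],[0,0,-0.06,0,0,0,-1],[0,0,-0.06,0,0,0,-1]]'
python3 -c "
from h import *
snap('w6')
im,d=get_image('side');cv2.imwrite('pics/s6.png',cv2.resize(im[140:260,210:400],None,fx=4,fy=4))
go(529.6,-263,106.5,-96.8)"
```

```text
clock: 8.22
position: [514.3, 44.3, 105.4]
ee_rot: [-0.679, 0.734, 0.0, -0.001]
contact_force: [-0.1, -0.1, -0.2]
gripper_width: 28.6
grasp_force: 57.1
shift [ 0.305  -0.0393 -0.0012] turn [ 0.002 -0.001  0.04 ]
```

View pics/s6.png

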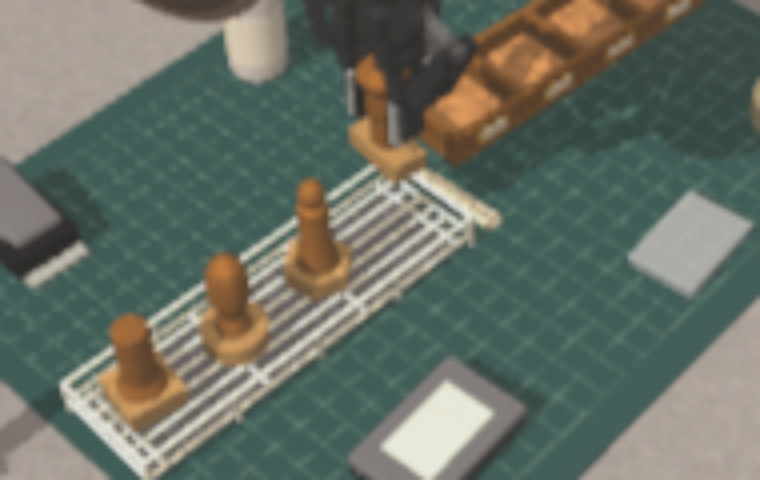

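```bash
python3 -m handwheel '[[0.305,-0.039,0,0,0,0.04,-1],[0.305,-0.039,0,0,0,0.04,-1],[0.305,-0.039,0,0,0,0.04,-1],[0.305,-0.039,0,0,0,0.04,-1],[0.305,-0.039,0,0,0,0.04,-1],[0.305,-0.039,0,0,0,0.04,-1],[0.305,-0.039,0,0,0,0.04,-1],[0.305,-0.039,0.03,0,0,0.04,-1],[0.305,-0.039,0.03,0,0,0.04,-1]]'
python3 -c "
from h import *
snap('w7')
cv2.imwrite('pics/w7c.png',cv2.imread('pics/w7.png')[50:400,150:500])
go(529.6,-263,41,-96.8)"
```

```text
clock: 9.45
position: [528.4, -260.7, 74.2]
ee_rot: [-0.665, 0.747, 0.003, -0.002]
contact_force: [-0.4, -0.0, -1.2]
gripper_width: 28.7
grasp_force: 57.4
shift [ 0.0017 -0.0003  0.0347] turn [0.003 0.    0.003]
```

View pics/w7c.png

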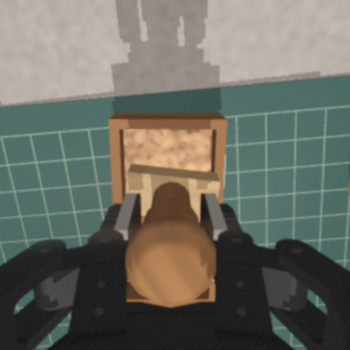

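The stamp sits over the rightmost compartment: foot at columns 127–220, opening at 122–217. Lowering.

```bash
python3 -m handwheel '[[0.002,0,0.02,0,0,0,-1],[0.002,0,0.03,0,0,0,-1],[0.002,0,0.034,0,0,0,-1],[0.002,0,0.034,0,0,0,-1],[0.002,0,0.034,0,0,0,-1]]'
```

```text
clock: 10.12
position: [530.4, -264.8, 43.0]
ee_rot: [-0.664, 0.747, -0.001, 0.0]
contact_force: [0.3, -0.8, -0.7]
gripper_width: 28.6
grasp_force: 57.4
```

```bash
python3 -m handwheel '[[-0.001,0,0.002,0,0,0,-1],[-0.001,0,0.002,0,0,0,-1],[-0.001,0,0.002,0,0,0,-1]]'; python3 -m handwheel '[[0,0,0,0,0,0,0],[0,0,0,0,0,0,1],[0,0,0,0,0,0,1],[0,0,0,0,0,0,1],[0,0,-0.04,0,0,0,1],[0,0,-0.08,0,0,0,1],[0,0,-0.08,0,0,0,1]]'
python3 -c "
from h import *
snap('w8')
im,d,C=load('w8');P=depthpts(C,d);z=P[...,2]
M=(np.hypot(P[...,0]-530,P[...,1]+263)<32)&(z>60)&(z<100)
zt=np.percentile(z[M],97);M&=z>zt-9;print('top',zt,P[M].mean(0))
go(516.5,107,110,-94.5);go(516.5,107,46.5,-94.5)"
```

```text
clock: 10.5
position: [530.2, -263.7, 40.5]
ee_rot: [-0.664, 0.748, -0.0, 0.0]
contact_force: [0.5, -1.2, -0.3]
gripper_width: 28.6
grasp_force: 57.4
clock: 11.38
position: [532.4, -264.4, 124.2]
ee_rot: [-0.664, 0.747, -0.003, 0.002]
contact_force: [0.0, 0.4, 0.0]
gripper_width: 85.5
grasp_force: 0.0
top 91.13553545332147 [ 528.67680444 -266.9203953    88.25575025]
shift [-0.3665  0.058   0.0117] turn [-0.004 -0.    -0.04 ]
shift [-0.3666  0.0582  0.0752] turn [-0.004 -0.    -0.04 ]
```

Oblong is standing (top at 91 mm, so the underside is at 10 mm). Now hexagon.

```bash
python3 -m handwheel '[[-0.367,0.058,0,0,0,-0.04,1],[-0.367,0.058,0,0,0,-0.04,1],[-0.367,0.058,0,0,0,-0.04,1],[-0.367,0.058,0,0,0,-0.04,1],[-0.367,0.058,0,0,0,-0.04,1],[-0.367,0.058,0,0,0,-0.04,1],[-0.367,0.058,0,0,0,-0.04,1],[-0.367,0.058,0,0,0,-0.04,1]]'; python3 -c "
from h import *
go(516.5,107,46.5,-94.5)"
```

```text
clock: 12.42
position: [514.7, 107.3, 119.3]
ee_rot: [-0.679, 0.734, 0.0, -0.001]
contact_force: [-0.3, 0.3, -0.9]
gripper_width: 85.4
grasp_force: 0.0
shift [ 0.0001 -0.0019  0.0728] turn [ 0.002 -0.001  0.001]
```

```bash
python3 -m handwheel '[[0,-0.002,0.03,0,0,0,1],[0,-0.002,0.06,0,0,0,1],[0,-0.002,0.073,0,0,0,1],[0,-0.002,0.073,0,0,0,1],[0,-0.002,0.073,0,0,0,-1],[0,-0.002,0.073,0,0,0,-1],[0,-0.002,0.073,0,0,0,-1],[0,-0.002,0.073,0,0,0,-1],[0,-0.002,0.073,0,0,0,-1],[0,-0.002,0.073,0,0,0,-1]]'
```

```text
clock: 13.68
position: [517.9, 107.6, 48.0]
ee_rot: [-0.679, 0.734, -0.0, 0.0]
contact_force: [-1.6, 0.0, 5.7]
gripper_width: 19.0
grasp_force: 58.8
```

```bash
python3 -m handwheel '[[0,0,-0.02,0,0,0,-1],[0,0,-0.04,0,0,0,-1],[0,0,-0.06,0,0,0,-1],[0,0,-0.06,0,0,0,-1],[0,0,-0.06,0,0,0,-1]]'
python3 -c "
from h import *
go(537.2,-199.5,107,-96.8)"
```

```text
clock: 14.3
position: [516.9, 107.2, 106.3]
ee_rot: [-0.679, 0.734, 0.0, -0.001]
contact_force: [-0.5, -0.5, -1.0]
gripper_width: 18.8
grasp_force: 58.4
shift [ 0.3041 -0.0443 -0.0006] turn [ 0.002 -0.001  0.04 ]
```

```bash
python3 -m handwheel '[[0.304,-0.044,0,0,0,0.04,-1],[0.304,-0.044,0,0,0,0.04,-1],[0.304,-0.044,0,0,0,0.04,-1],[0.304,-0.044,0,0,0,0.04,-1],[0.304,-0.044,0,0,0,0.04,-1],[0.304,-0.044,0,0,0,0.04,-1],[0.304,-0.044,0,0,0,0.04,-1],[0.304,-0.044,0.03,0,0,0.04,-1],[0.304,-0.044,0.03,0,0,0.04,-1],[0.304,-0.044,0.03,0,0,0.04,-1]]'
python3 -c "
from h import *
snap('w9')
cv2.imwrite('pics/w9c.png',cv2.imread('pics/w9.png')[0:400,150:500])
go(537.2,-199.5,42.5,-96.8)"
```

```text
clock: 15.55
position: [538.3, -198.2, 77.9]
ee_rot: [-0.665, 0.747, -0.0, 0.0]
contact_force: [0.6, 0.2, -1.1]
gripper_width: 18.4
grasp_force: 58.5
shift [0.0013 0.0014 0.0358] turn [-0.002 -0.     0.003]
```

View pics/w9c.png

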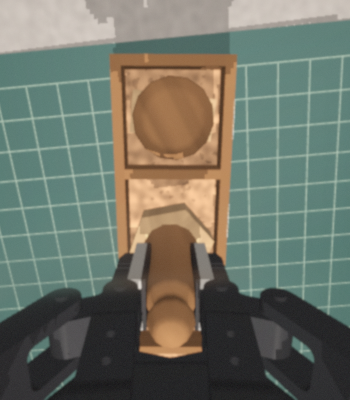

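Oblong stands centred in its compartment at (172,117), and the hexagon is over the next one. Lowering.

```bash
python3 -m handwheel '[[0.001,0.001,0.02,0,0,0,-1],[0.001,0.001,0.03,0,0,0,-1],[0.001,0.001,0.036,0,0,0,-1],[0.001,0.001,0.036,0,0,0,-1],[0.001,0.001,0.036,0,0,0,-1]]'
```

```text
clock: 16.23
position: [537.4, -200.0, 42.0]
ee_rot: [-0.664, 0.747, -0.001, 0.0]
contact_force: [-0.8, 0.5, 2.9]
gripper_width: 18.7
grasp_force: 58.9
```

Force shows light contact. Releasing.

```bash
python3 -m handwheel '[[0,0,0,0,0,0,0],[0,0,0,0,0,0,1],[0,0,0,0,0,0,1],[0,0,0,0,0,0,1],[0,0,-0.04,0,0,0,1],[0,0,-0.08,0,0,0,1],[0,0,-0.08,0,0,0,1]]'
python3 -c "
from h import *
snap('w10')
im,d,C=load('w10');P=depthpts(C,d);z=P[...,2]
M=(np.hypot(P[...,0]-537,P[...,1]+199.5)<32)&(z>60)&(z<105)
zt=np.percentile(z[M],97);M&=z>zt-9;print('top',zt,P[M].mean(0))
go(518.5,176,120,-94.5)"
```

```text
clock: 17.1
position: [539.1, -200.4, 125.0]
ee_rot: [-0.664, 0.747, -0.003, 0.002]
contact_force: [1.2, -0.3, -0.4]
gripper_width: 85.2
grasp_force: 0.0
top 95.93299426609744 [ 536.56986368 -201.77316388   92.86593414]
shift [-0.3711  0.0631  0.0027] turn [-0.003  0.    -0.04 ]
```

Hexagon is seated (top at 96 = 86+10). Now round.

```bash
python3 -m handwheel '[[-0.371,0.063,0,0,0,-0.04,1],[-0.371,0.063,0,0,0,-0.04,1],[-0.371,0.063,0,0,0,-0.04,1],[-0.371,0.063,0,0,0,-0.04,1],[-0.371,0.063,0,0,0,-0.04,1],[-0.371,0.063,0,0,0,-0.04,1],[-0.371,0.063,0,0,0,-0.04,1],[-0.371,0.063,0,0,0,-0.04,1],[-0.371,0.063,0,0,0,-0.04,1]]'; python3 -c "
from h import *
go(518.5,176,47,-94.5)"
```

```text
clock: 18.27
position: [517.4, 174.5, 120.6]
ee_rot: [-0.678, 0.735, 0.0, -0.001]
contact_force: [0.8, 0.1, 0.2]
gripper_width: 85.3
grasp_force: 0.0
shift [-0.0017 -0.0011  0.0736] turn [ 0.001 -0.001 -0.001]
```

```bash
python3 -m handwheel '[[-0.002,-0.001,0.03,0,0,0,1],[-0.002,-0.001,0.06,0,0,0,1],[-0.002,-0.001,0.074,0,0,0,1],[-0.002,-0.001,0.074,0,0,0,1],[-0.002,-0.001,0.074,0,0,0,-1],[-0.002,-0.001,0.074,0,0,0,-1],[-0.002,-0.001,0.074,0,0,0,-1],[-0.002,-0.001,0.074,0,0,0,-1],[-0.002,-0.001,0.074,0,0,0,-1],[-0.002,-0.001,0.074,0,0,0,-1]]'
python3 -m handwheel '[[0,0,-0.02,0,0,0,-1],[0,0,-0.04,0,0,0,-1],[0,0,-0.06,0,0,0,-1],[0,0,-0.06,0,0,0,-1],[0,0,-0.06,0,0,0,-1]]'
python3 -c "
from h import *
snap('w11')
cv2.imwrite('pics/w11c.png',cv2.imread('pics/w11.png')[0:400,150:500])
go(544.8,-135.9,107,-96.8)"
```

```text
clock: 19.52
position: [519.2, 178.0, 48.0]
ee_rot: [-0.679, 0.734, -0.0, 0.0]
contact_force: [-2.0, 0.7, 6.3]
gripper_width: 24.3
grasp_force: 58.8
clock: 20.15
position: [518.3, 177.5, 106.3]
ee_rot: [-0.679, 0.734, 0.0, -0.001]
contact_force: [-0.8, 0.5, -1.3]
gripper_width: 24.3
grasp_force: 58.8
shift [ 0.3103 -0.051  -0.0007] turn [ 0.002 -0.001  0.04 ]
```

View pics/w11c.png

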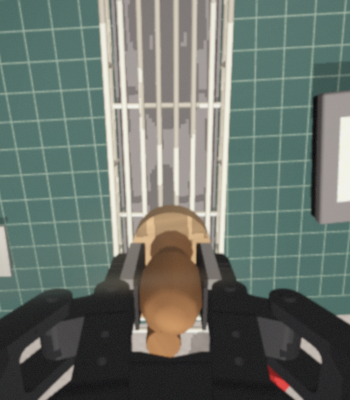

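Round is held upright, centred at about column 170. The square stamp is still standing behind it.

```bash
python3 -m handwheel '[[0.310,-0.051,0,0,0,0.04,-1],[0.310,-0.051,0,0,0,0.04,-1],[0.310,-0.051,0,0,0,0.04,-1],[0.310,-0.051,0,0,0,0.04,-1],[0.310,-0.051,0,0,0,0.04,-1],[0.310,-0.051,0,0,0,0.04,-1],[0.310,-0.051,0,0,0,0.04,-1],[0.310,-0.051,0.03,0,0,0.04,-1],[0.310,-0.051,0.03,0,0,0.04,-1],[0.310,-0.051,0.03,0,0,0.04,-1]]'
python3 -c "
from h import *
go(544.8,-135.9,42,-96.8)"
```

```text
clock: 21.45
position: [546.2, -134.3, 77.9]
ee_rot: [-0.665, 0.747, -0.0, 0.0]
contact_force: [-0.7, -0.2, -0.0]
gripper_width: 24.4
grasp_force: 58.9
shift [0.0018 0.0012 0.0359] turn [-0.001 -0.     0.003]
```

```bash
python3 -m handwheel '[[0.001,0.001,0.02,0,0,0,-1],[0.001,0.001,0.03,0,0,0,-1],[0.001,0.001,0.036,0,0,0,-1],[0.001,0.001,0.036,0,0,0,-1],[0.001,0.001,0.036,0,0,0,-1]]'
```

```text
clock: 22.08
position: [545.3, -136.1, 42.1]
ee_rot: [-0.664, 0.747, -0.001, 0.001]
contact_force: [-0.3, 0.4, 2.2]
gripper_width: 24.4
grasp_force: 59.2
```

```bash
python3 -m handwheel '[[0,0,0,0,0,0,0],[0,0,0,0,0,0,1],[0,0,0,0,0,0,1],[0,0,0,0,0,0,1],[0,0,-0.04,0,0,0,1],[0,0,-0.08,0,0,0,1],[0,0,-0.08,0,0,0,1]]'
python3 -c "
from h import *
snap('w12')
im,d,C=load('w12');P=depthpts(C,d);z=P[...,2]
M=(np.hypot(P[...,0]-545,P[...,1]+136)<32)&(z>60)&(z<105)
zt=np.percentile(z[M],97);M&=z>zt-9;print('top',zt,P[M].mean(0))
go(527,243.5,120,-94.5)"
```

```text
clock: 22.95
position: [546.9, -136.2, 124.9]
ee_rot: [-0.664, 0.747, -0.003, 0.003]
contact_force: [-0.5, -0.9, 0.2]
gripper_width: 85.2
grasp_force: 0.0
top 87.19203569462391 [ 543.80832618 -137.25052578   83.79129607]
shift [-0.3747  0.0629  0.0028] turn [-0.003  0.001 -0.04 ]
```

Round is seated (87 = 77+10). Now square.

```bash
python3 -m handwheel '[[-0.375,0.063,0,0,0,-0.04,1],[-0.375,0.063,0,0,0,-0.04,1],[-0.375,0.063,0,0,0,-0.04,1],[-0.375,0.063,0,0,0,-0.04,1],[-0.375,0.063,0,0,0,-0.04,1],[-0.375,0.063,0,0,0,-0.04,1],[-0.375,0.063,0,0,0,-0.04,1],[-0.375,0.063,0,0,0,-0.04,1],[-0.375,0.063,0,0,0,-0.04,1]]'; python3 -c "
from h import *
go(527,243.5,47,-94.5)"
```

```text
clock: 24.12
position: [525.7, 242.2, 120.6]
ee_rot: [-0.678, 0.735, 0.0, -0.001]
contact_force: [0.1, -0.9, -0.2]
gripper_width: 85.5
grasp_force: 0.0
shift [-0.0015 -0.0013  0.0736] turn [ 0.001 -0.001 -0.001]
```

```bash
python3 -m handwheel '[[0,-0.001,0.03,0,0,0,1],[0,-0.001,0.06,0,0,0,1],[0,-0.001,0.074,0,0,0,1],[0,-0.001,0.074,0,0,0,1],[0,-0.001,0.074,0,0,0,-1],[0,-0.001,0.074,0,0,0,-1],[0,-0.001,0.074,0,0,0,-1],[0,-0.001,0.074,0,0,0,-1],[0,-0.001,0.074,0,0,0,-1],[0,-0.001,0.074,0,0,0,-1]]'
python3 -m handwheel '[[0,0,-0.02,0,0,0,-1],[0,0,-0.04,0,0,0,-1],[0,0,-0.06,0,0,0,-1],[0,0,-0.06,0,0,0,-1],[0,0,-0.06,0,0,0,-1]]'
python3 -c "
from h import *
snap('w13')
cv2.imwrite('pics/w13c.png',cv2.imread('pics/w13.png')[0:400,150:500])
go(552.4,-72.4,107,-96.8)"
```

```text
clock: 25.38
position: [527.3, 243.9, 47.9]
ee_rot: [-0.679, 0.734, -0.0, 0.0]
contact_force: [-1.3, -0.1, 5.2]
gripper_width: 20.7
grasp_force: 58.7
clock: 26.0
position: [526.4, 243.2, 106.1]
ee_rot: [-0.679, 0.734, 0.0, -0.001]
contact_force: [-0.8, -0.3, -0.3]
gripper_width: 20.8
grasp_force: 58.6
shift [ 0.3125 -0.0507 -0.0007] turn [ 0.002 -0.001  0.04 ]
```

View pics/w13c.png

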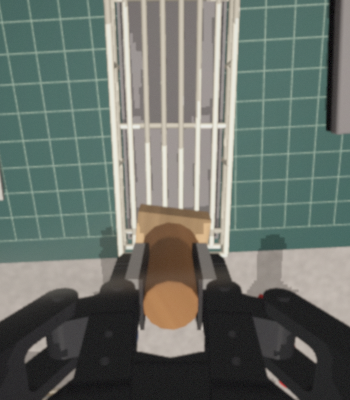

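Square is held upright, with its foot at columns 138–210.

```bash
python3 -m handwheel '[[0.312,-0.051,0,0,0,0.04,-1],[0.312,-0.051,0,0,0,0.04,-1],[0.312,-0.051,0,0,0,0.04,-1],[0.312,-0.051,0,0,0,0.04,-1],[0.312,-0.051,0,0,0,0.04,-1],[0.312,-0.051,0,0,0,0.04,-1],[0.312,-0.051,0,0,0,0.04,-1],[0.312,-0.051,0.03,0,0,0.04,-1],[0.312,-0.051,0.03,0,0,0.04,-1],[0.312,-0.051,0.03,0,0,0.04,-1]]'
python3 -c "
from h import *
go(552.4,-72.4,42,-96.8)"
```

```text
clock: 27.3
position: [554.2, -70.3, 77.8]
ee_rot: [-0.665, 0.747, -0.0, 0.0]
contact_force: [0.4, 0.0, -0.7]
gripper_width: 20.5
grasp_force: 58.8
shift [0.0023 0.0016 0.0358] turn [-0.001 -0.     0.003]
```

```bash
python3 -m handwheel '[[0.002,0.001,0.02,0,0,0,-1],[0.002,0.001,0.03,0,0,0,-1],[0.002,0.001,0.036,0,0,0,-1],[0.002,0.001,0.036,0,0,0,-1],[0.002,0.001,0.036,0,0,0,-1]]'
```

```text
clock: 27.92
position: [553.1, -73.1, 42.0]
ee_rot: [-0.664, 0.747, -0.001, 0.001]
contact_force: [0.5, -0.3, 2.1]
gripper_width: 20.7
grasp_force: 58.8
```

```bash
python3 -m handwheel '[[0,0,0,0,0,0,0],[0,0,0,0,0,0,1],[0,0,0,0,0,0,1],[0,0,0,0,0,0,1],[0,0,-0.04,0,0,0,1],[0,0,-0.1,0,0,0,1],[0,0,-0.16,0,0,0,1],[0,0,-0.19,0,0,0,1],[0,0,-0.19,0,0,0,1]]'
python3 - <<'E'
from h import *
snap('w14')
im,d,C=load('w14');P=depthpts(C,d);z=P[...,2]
for x,y in((552.4,-72.4),(544.8,-135.9),(537.2,-199.5),(529.6,-263)):
    M=(np.hypot(P[...,0]-x,P[...,1]-y)<28)&(z>60)&(z<105)
    zt=np.percentile(z[M],97);M&=z>zt-6;print('top',zt.round(1),P[M].mean(0).round(1))
a,_=get_image('side');t,_=get_image('top')
cv2.imwrite('pics/fin.png',np.vstack([cv2.resize(a[90:230,220:420],None,fx=3,fy=2),cv2.resize(im[:340,170:510],(600,300))]))
print(read_state()["contact_force"])
E
```

```text
clock: 29.05
position: [553.8, -73.2, 234.5]
ee_rot: [-0.664, 0.748, -0.002, 0.003]
contact_force: [-0.6, 0.2, -0.5]
gripper_width: 85.5
grasp_force: 0.0
top 79.5 [552.6 -73.3  78.1]
top 87.3 [ 544.  -135.3   84.6]
top 96.3 [ 537. -199.   94.]Traceback (most recent call last):
  File "<stdin>", line 6, in <module>
    return _quantile_unchecked(
        a, q, axis, out, overwrite_input, method, keepdims, weights)
    return _ureduce(a,
                    func=_quantile_ureduce_func,
    ...<5 lines>...
                    overwrite_input=overwrite_input,
                    method=method)
    r = func(a, **kwargs)
    result = _quantile(arr,
                       quantiles=q,
    ...<2 lines>...
                       out=out,
                       weights=wgt)
    slices_having_nans = np.isnan(arr[-1, ...])
                                  ~~~^^^^^^^^^
IndexError: index -1 is out of bounds for axis 0 with size 0
```

```bash
python3 -c "
from h import *
a,_=get_image('side')
cv2.imwrite('pics/fin.png',cv2.resize(a[90:220,230:420],None,fx=4,fy=4))"
```

```text
(no output)
```

View pics/fin.png

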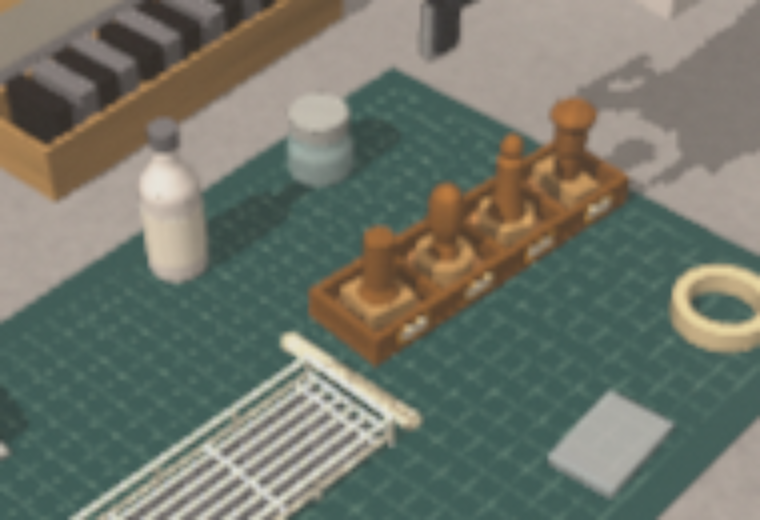

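All four stamps stand upright in the case in the right order, from square at (380,265) to oblong at (572,140). The bottle and jar are standing.

```bash
python3 -c "
from bench import *
print(job_done())"
```

```text
the job is handed in; nothing more can be done
None
```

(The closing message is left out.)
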